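# Load the blue glaze test into the kiln

## Task

Load the blue glaze test tile into the small test kiln: carry it down through the rectangular port in the kiln's roof, without the tile or the gripper touching the red-brown rim, and set it gently, not dropped, standing upright on the kiln floor beneath the port. Leave the green and white tiles where they stand.

Things in the scene. Friction and masses are not known exactly. Their poses are not given: they have to be found in the camera images.
- blue_tile: Glaze test tile, an upside-down T of fired clay, upper 50 mm glazed blue, the rest bare buff: foot 50 x 44 x 8 mm; on its middle an upright plate 50 mm wide (own x), 10 mm thick (own y), its top 90 mm above the underside. Origin: centre of the underside, z up. About 100 g. Stands loose on a brown board 4 mm thick. This one goes in.
- green_tile: Glaze test tile, an upside-down T of fired clay, upper 50 mm glazed green, the rest bare buff: foot 50 x 44 x 8 mm; on its middle an upright plate 50 mm wide (own x), 10 mm thick (own y), its top 90 mm above the underside. Origin: centre of the underside, z up. About 100 g. Stands loose on a brown board 4 mm thick. Leave it alone.
- white_tile: Glaze test tile, an upside-down T of fired clay, upper 50 mm glazed white, the rest bare buff: foot 50 x 44 x 8 mm; on its middle an upright plate 50 mm wide (own x), 10 mm thick (own y), its top 90 mm above the underside. Origin: centre of the underside, z up. About 100 g. Stands loose on a brown board 4 mm thick. Leave it alone.
- port_rim: Red-brown rim of the port in the flat roof of the kiln, a fixed closed box 280 x 320 mm. Opening 90 mm along own x, 150 along own y; rim a frame 15 mm wide, 20 thick, 2.5 proud of the roof. Origin: centre of the opening, level with the rim's top, 150 mm above the table; z up. Flat chamber floor 95 mm below the origin: a tile standing there ends 5 mm below the rim's top. Chamber 220 x 260 mm.
Mind the look-alikes: they are no part of the job. Leave any orange or yellow look-alike of the blue_tile alone.

How it is judged (in metres and radians):
At the end, for the whole second after the job is handed in: The blue tile stands on the kiln floor (its underside within 10 mm of 95 mm below the rim's top) beneath the port (within 60 mm of its centre along the rim's x and 80 mm along y), upright within 7 degrees, released and at rest; the green and white tiles are within 25 mm of where they began (z of blue_tile in the frame of port_rim between -0.105 and -0.085 m and x of blue_tile in the frame of port_rim between -0.06 and 0.06 m and y of blue_tile in the frame of port_rim between -0.08 and 0.08 m and angle between blue_tile's own z axis and vertical below 0.12 rad and linear speed of blue_tile below 0.02 m/s and contact force between blue_tile and the fingers below 0.05 N and distance of each of green_tile, white_tile from where it was at the start of the episode below 0.025 m); the robot touches nothing.
It fails at once if something touched the port's rim (more than 0.5 N) (contact force between port_rim and anything else above 0.5 N).
It fails at once if the blue tile was dropped or rammed into the kiln (over 0.5 m/s at or below the level of the rim's top: a fall of about 13 mm) (z of blue_tile in the frame of port_rim below 0 m and x of blue_tile in the frame of port_rim between -0.11 and 0.11 m and y of blue_tile in the frame of port_rim between -0.13 and 0.13 m and linear speed of blue_tile above 0.5 m/s).
It fails at once if the green tile was pushed or moved (more than 25 mm) (distance of green_tile from where it was at the start of the episode above 0.025 m).
It fails at once if the white tile was pushed or moved (more than 25 mm) (distance of white_tile from where it was at the start of the episode above 0.025 m).
It also fails if it takes over 38 s, if anything falls off the work surface, if the arm or the gripper's body presses on something with over 40 N, if the wrist force passes 120 N, or if a joint passes its speed limit or range.

## Robot

A 6-joint arm with a two-finger parallel gripper is mounted at the origin on the work surface. World frame = base frame: x ahead of the robot, y to its left, z up, the work surface at z = 0. Lengths are in mm, angles in rad, forces in N, time in s.
With the tool pointing down it reaches from about 350 to 975 mm from the base axis. Payload 7.1 kg.
Tool frame: the origin (TCP) lies at the very end of the fingers, on their centre line; the grasp point (between the pads) lies 19 mm behind it; z points along the fingers, y is the line along which they close (so a half turn about z gives the same grasp; the last joint's range is limited). The gripper opens to 88 mm and grips with 3 to 60 N. Pads are 20 mm wide; open, the fingers measure 115 mm over their backs; the gripper's body (75 mm by 178 mm) begins 61 mm behind the grasp point.
Start: joints at [1.316, 0.423, 1.63, -0, 1.089, -0.019], TCP at [145.982, 607.696, 222.675] pointing down, gripper open.
Joint ranges: [-3, 3], [-0.9, 2.11], [0.09, 2.58], [-1.31, 4.45], [0.11, 2.69], [-2.54, 2.54]. Speed limits (rad/s): [2.39, 2.39, 3.01, 3.14, 3.14, 3.14].

## Interface

Orientations are given as a rotation vector (axis times angle).
In Python, from workcell import ctrl gives the robot as it stands. The module is installed in compiled form; this text tells all that it offers.
- The arm moves only by the shell command python3 -m inch 'ROWS'. ROWS is JSON, a list of rows, each a list of 7 numbers: the shift along the tool's x, y, z scaled (see below), then the turn, a rotation vector about the tool's x, y, z scaled (see below), then the closure, from -1 (fully open) to 1 (shut). In form: [[tx, ty, tz, wx, wy, wz, hand], ...]. A call has 1 to 10 rows; each row is the pose to reach, as a shift and turn from the pose commanded when the call began, along the tool's axes at that moment; what a row does not reach only later rows make up. The controller multiplies each number of a shift by 0.15 m and each number of a turn by pi/4 rad. A row lasts 1/8 s, in which the tool goes at most 62.5 mm and 10.7 degrees, less where a joint would pass 70% of its speed; a pose out of reach is approached as far as the arm can. A call with a number of a shift or a turn outside -1 to 1 is refused whole. A call with a gripper value outside its range is refused whole. The fingers move at their own pace and stop on an object; the grip force is fixed at half the most. Time passes only in rows, so rows that repeat a pose let the fingers close. It gives the time, the measured TCP pose, the force, the opening and the grip force at its end, in the units of the state.
- ctrl.get_obs(): the state, without advancing time (a new reading comes with each control period).
- ctrl.get_image(name): name is "scene" or "top"; returns the picture (420x560x3 uint8, red, green, blue); there is no depth.
- ctrl.camera_params(name): a dict with "vfov" (degrees; the focal length in pixels is half the picture's height over the tangent of half this angle, whatever the lens; pixels are square), "cx", "cy" (the principal point, pixels), "eye" and "attitude" of the camera in the world. Camera axes: x right, y up, looking along -z (the intrinsics and any distortion apply to the point x, -y, -z); pixel columns grow to the right and rows downward; lengths in mm; the calibration is good to about 2 mm. A picture is of the moment at which its call begins. camera_params takes no time and is no camera call.
- ctrl.close_job(): hands the job in; it is judged then, once.
The state is a dict: "t": time; "qpos": joint angles; "qvel": joint speeds; "joint_torque": joint torques, N m; "ee_pos": TCP position; "orientation": TCP orientation; "ft_force": force on the tool from outside, world axes, zero at the start; "moment": the same for the moment, N m; "width": finger opening in mm; "grasp_force": force on a finger pad.
Only numpy, scipy, OpenCV 4.12 (cv2) and the standard library are available. Lean on these libraries where they do the work, as an engineer would, in place of code of your own. Each camera call takes 0.05 s, during which the arm holds its last target. There are 200 camera calls.

## Working session

There is one attempt and no reset: what is moved stays moved. The work goes in short steps, Python scripts to look and compute and a shell command to move; the robot and the scene stay as the last step left them, time stands still between calls to the robot, and variables do not carry over. Pictures are saved under pics/ and viewed, at most 10 in all, crops included, and the job is handed in when it is done.

```bash
mkdir -p pics
python3 - <<'E'
from workcell import ctrl
import cv2
for n in("scene","top"):
    print(n,ctrl.camera_params(n)); im=ctrl.get_image(n); cv2.imwrite(f"pics/{n}0.png",im[:,:,::-1])
print(ctrl.get_obs())
E
```

```text
scene {'vfov': 43.9907787139007, 'cx': 285.9820493002998, 'cy': 206.72196084417894, 'eye': array([950.63065853, 624.96667743, 908.65565199]), 'attitude': array([0.31170007, 0.96104617, 2.29515126])}
top {'vfov': 51.071757473215435, 'cx': 276.4754907295182, 'cy': 204.66145356316437, 'eye': array([345.88270324,  25.83736369, 933.36670783]), 'attitude': array([ 0.092065  , -0.13056751, -1.59336439])}
{'t': 0.1, 'qpos': array([ 1.31602406e+00,  4.23730536e-01,  1.63058113e+00,  1.67402684e-05,
        1.08859759e+00, -1.90203636e-02]), 'qvel': array([-0.00026661, -0.00218596, -0.0009528 , -0.00034699,  0.00148081,
        0.00045576]), 'joint_torque': array([-8.12848757e-04, -5.45611560e+01, -2.74324554e+01,  6.44913339e-02,
        1.88081386e-02, -1.72340572e-05]), 'ee_pos': array([145.8449761 , 607.24840582, 222.01333521]), 'orientation': array([-3.69450422e-01, -3.11959700e+00,  2.04546460e-03]), 'ft_force': array([ 0.18983187,  0.32797626, -0.87500517]), 'moment': array([0.03548537, 0.01634279, 0.00488869]), 'grasp_force': 0.0, 'width': 88.23637315335962}
```

View pics/scene0.png

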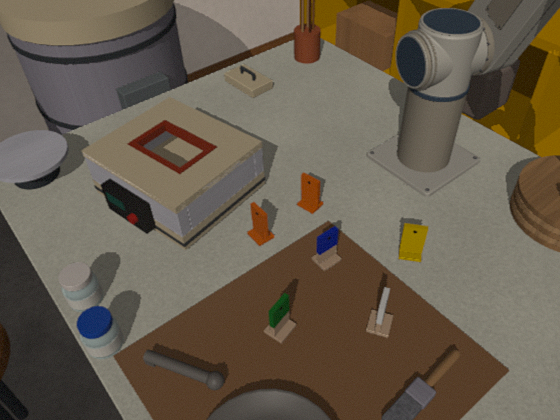

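View pics/top0.png

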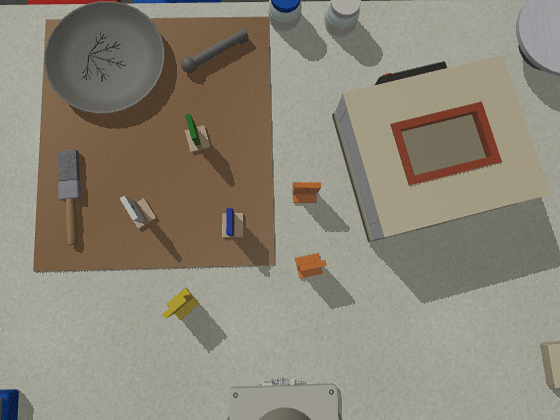

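The top view shows blue at about (230,222) and green at (193,130). White is at (133,208), the orange look-alikes at (306,190) and (311,265), yellow at (180,303), and the rim at about (446,143). In the scene view blue is at (327,241) and the rim at (172,146). Only the tile at (230,222) has blue glaze and stands on the board; the blue jar lid is a different object.

```bash
cat > h.py <<'E'
import numpy as np, cv2
from scipy.spatial.transform import Rotation as R
from workcell import ctrl
def ray(n,uv):
    p=ctrl.camera_params(n); f=210/np.tan(np.radians(p['vfov']/2))
    uv=np.atleast_2d(uv); d=np.c_[(uv[:,0]-p['cx'])/f,-(uv[:,1]-p['cy'])/f,-np.ones(len(uv))]
    return p['eye'],R.from_rotvec(p['attitude']).apply(d)
def onz(n,uv,z):
    e,d=ray(n,uv); return e+d*((z-e[2])/d[:,2])[:,None]
def mask(im,name,box):
    h=cv2.cvtColor(im,cv2.COLOR_RGB2HSV); H,S,V=cv2.split(h)
    m={'blue':(H>110)&(H<130)&(S>130),'rim':((H<9)|(H>172))&(S>130)&(V>40)}[name]
    o=np.zeros_like(m); x0,y0,x1,y1=box; o[y0:y1,x0:x1]=m[y0:y1,x0:x1]; return o.astype(np.uint8)
def tri(a,b):
    (e1,d1),(e2,d2)=ray('scene',a),ray('top',b); d1,d2=d1[0],d2[0]
    s=np.linalg.lstsq(np.c_[d1,-d2],e2-e1,rcond=None)[0]; p,q=e1+s[0]*d1,e2+s[1]*d2
    return (p+q)/2,np.linalg.norm(p-q)
E
python3 - <<'E'
from h import *
I={n:ctrl.get_image(n) for n in('scene','top')}
for n,box,rb in(('scene',(300,215,350,260),(120,110,225,180)),('top',(210,195,255,245),(385,95,505,190))):
    m=mask(I[n],'blue',box); c=max(cv2.findContours(m,0,1)[0],key=cv2.contourArea)
    print(n,'blue hull',cv2.approxPolyDP(cv2.convexHull(c),2,True)[:,0].tolist(),'cent',np.argwhere(m)[:,::-1].mean(0))
    m=mask(I[n],'rim',rb); c=max(cv2.findContours(m,0,1)[0],key=cv2.contourArea)
    q=cv2.approxPolyDP(cv2.convexHull(c),4,True)[:,0]; w=onz(n,q,150)
    print('rim',q.tolist(),w.round(0).tolist(),'len',np.linalg.norm(w-np.roll(w,1,0),axis=1).round(0),'mean',w.mean(0))
a=cv2.resize(I['scene'][200:350,240:440],None,fx=2.8,fy=2.8,interpolation=2)[:, :, ::-1]
b=cv2.resize(I['top'][180:260,190:270],None,fx=5.25,fy=5.25,interpolation=2)[:, :, ::-1][:420,:240+180]
s=np.hstack([cv2.resize(a,(400,300)),cv2.resize(b,(300,300))]); cv2.imwrite('pics/crop.png',s)
E
```

```text
scene blue hull [[336, 227], [336, 244], [318, 253], [318, 236]] cent [326.92525773 239.70876289]
rim [[215, 147], [179, 173], [128, 143], [165, 120]] [[489.0, -237.0, 150.0], [602.0, -212.0, 150.0], [639.0, -385.0, 150.0], [525.0, -409.0, 150.0]] len [176. 115. 177. 117.] mean [ 563.86015905 -310.72975446  150.        ]
top blue hull [[227, 208], [231, 208], [233, 212], [232, 235], [226, 233]] cent [229.29677419 221.49032258]
rim [[481, 102], [501, 161], [409, 184], [391, 124]] [[643.0, -385.0, 150.0], [529.0, -412.0, 150.0], [489.0, -238.0, 150.0], [603.0, -212.0, 150.0]] len [178. 118. 179. 117.] mean [ 566.10870471 -311.79065163  150.        ]
```

View pics/crop.png

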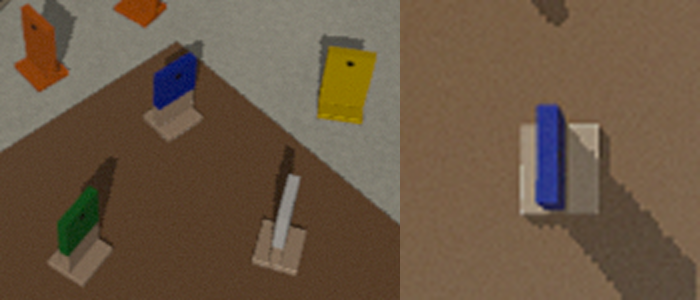

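The crop confirms the tile: blue glaze over a buff foot standing on the board, with its plate running nearly along world x. The two views agree on the rim. Next I'll work out the tile's position and heading, and the moves.

Run:
```python
from h import *
print('foot',onz('top',[232.7,225.1],12))
print('top ctr/corners',onz('top',[[229.3,220.0],[227,208],[226,233],[231,208],[232,235]],94).round(1).tolist())
w=onz('scene',[[336,227],[318,236]],94);print(w.round(1).tolist(),np.degrees(np.arctan2(*(w[1]-w[0])[[1,0]])))
print('tri glaze centre',tri([326.9,239.7],[229.3,221.5]))
im=ctrl.get_image('top')[205:245,215:250].astype(int)
h=cv2.cvtColor(im.astype(np.uint8),cv2.COLOR_RGB2HSV);buff=((h[...,1]<95)&(h[...,2]>75)).astype(np.uint8)|mask(ctrl.get_image('top'),'blue',(0,0,560,420))[205:245,215:250]
print(ctrl.get_obs()['orientation'],R.from_rotvec(ctrl.get_obs()['orientation']).as_matrix().round(3).tolist())
```

```text
foot [[435.50992864  94.56579589  12.        ]]
top ctr/corners [[437.5, 94.8, 94.0], [460.8, 98.9, 94.0], [412.7, 101.4, 94.0], [460.6, 91.3, 94.0], [408.6, 90.0, 94.0]]
[[409.3, 96.0, 94.0], [455.5, 90.6, 94.0]] -6.620015034084626
tri glaze centre (array([436.23664588,  97.0146232 ,  73.85714964]), np.float64(1.4281606211430653))
[-3.69525400e-01 -3.11970469e+00  8.49508975e-04] [[-0.972, 0.234, -0.0], [0.234, 0.972, -0.001], [0.0, -0.001, -1.0]]
```

```bash
python3 -m inch '[[-0.2,-0.2,0,0,0,0,-1],[-0.4,-0.42,0.02,0,0,0,-1],[-0.6,-0.65,0.03,0,0,0,-1],[-0.8,-0.85,0.04,0,0,0,-1],[-0.89,-0.957,0.045,0,0,0,-1],[-0.89,-0.957,0.045,0,0,0,-1]]'
python3 -m inch '[[-0.2,-0.2,0,0,0,0,-1],[-0.4,-0.42,0.02,0,0,0,-1],[-0.6,-0.65,0.03,0,0,0,-1],[-0.8,-0.85,0.04,0,0,0,-1],[-0.89,-0.957,0.045,0,0,0,-1],[-0.89,-0.957,0.045,0,0,0,-1]]'
python3 -m inch '[[-0.2,-0.2,0,0,0,-0.05,-1],[-0.4,-0.42,0.02,0,0,-0.1,-1],[-0.6,-0.65,0.03,0,0,-0.2,-1],[-0.8,-0.85,0.04,0,0,-0.256,-1],[-0.89,-0.957,0.045,0,0,-0.256,-1],[-0.89,-0.957,0.045,0,0,-0.256,-1],[-0.89,-0.957,0.045,0,0,-0.256,-1],[-0.89,-0.957,0.045,0,0,-0.256,-1]]'
python3 - <<'E'
from h import *
o=ctrl.get_obs();print(o['t'],o['ee_pos'],R.from_rotvec(o['orientation']).as_matrix().round(3).tolist(),o['qpos'])
s=[cv2.resize(ctrl.get_image('scene')[100:350,200:450],(400,400)),cv2.resize(ctrl.get_image('top')[150:300,150:300],(400,400))]
cv2.imwrite('pics/above.png',np.hstack(s)[:,:,::-1])
E
```

```text
t: 1.05
ee_pos: [242.6, 436.5, 216.1]
orientation: [-0.373, -3.119, -0.0]
ft_force: [0.3, 1.0, -0.1]
width: 87.7
grasp_force: 0.0
t: 1.8
ee_pos: [339.2, 266.6, 209.3]
orientation: [0.372, 3.119, 0.001]
ft_force: [0.0, 0.0, -0.5]
width: 87.8
grasp_force: 0.0
t: 2.8
ee_pos: [434.5, 96.6, 202.4]
orientation: [-0.052, -3.141, -0.0]
ft_force: [-0.1, -0.5, 0.6]
width: 88.2
grasp_force: 0.0
2.8 [434.47409593  96.5683721  202.44987103] [[-0.999, 0.033, -0.0], [0.033, 0.999, 0.0], [0.0, 0.0, -1.0]] [ 1.91842363e-01  1.86232131e-01  2.03020431e+00  2.28756206e-04
  9.25190080e-01 -1.34594916e+00]
```

View pics/above.png

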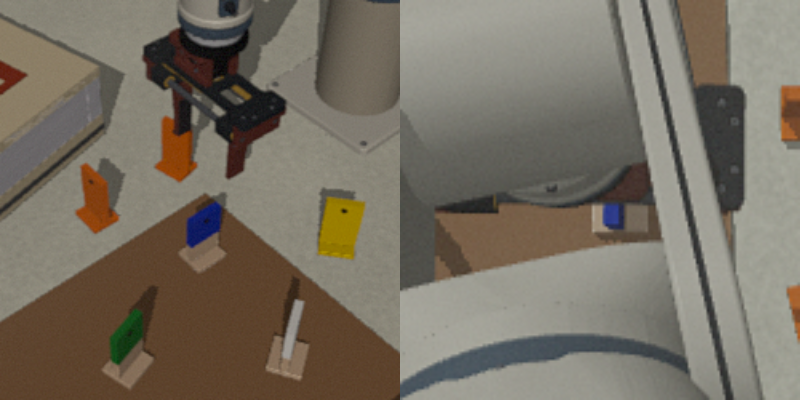

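The gripper hovers over the blue tile (crop 203,225) and the path down is clear. I'll descend and grip.

```bash
python3 -m inch '[[0,0,0.2,0,0,0,-1],[-0.007,-0.01,0.4,0,0,0,-0.8],[-0.007,-0.01,0.6,0,0,0,-0.4],[-0.007,-0.01,0.75,0,0,0,0],[-0.007,-0.01,0.85,0,0,0,0.2],[-0.007,-0.01,0.93,0,0,0,0.4],[-0.007,-0.01,0.93,0,0,0,0.4],[-0.007,-0.01,0.93,0,0,0,0.5],[-0.007,-0.01,0.93,0,0,0,0.6]]'
python3 -m inch '[[0,0,0,0,0,0,0.7],[0,0,0,0,0,0,0.8],[0,0,0,0,0,0,1],[0,0,0,0,0,0,1],[0,0,0,0,0,0,1],[0,0,0,0,0,0,1],[0,0,0,0,0,0,1]]'
```

```text
t: 4.03
ee_pos: [436.3, 93.9, 63.5]
orientation: [0.055, 3.14, 0.0]
ft_force: [0.4, 0.8, -0.2]
width: 18.0
grasp_force: 0.0
t: 4.9
ee_pos: [436.1, 93.9, 63.2]
orientation: [0.055, 3.14, 0.0]
ft_force: [-0.4, 0.1, 6.4]
width: 9.9
grasp_force: 30.0
```

```bash
python3 -m inch '[[0,0,-0.05,0,0,0,1],[0,0,-0.2,0,0,0,1],[0,0,-0.4,0,0,0,1],[0,0,-0.6,0,0,0,1],[0,0,-0.8,0,0,0,1],[0,0,-1,0,0,0,1],[0,0,-1,0,0,0,1]]'
python3 -m inch '[[0,0,-0.15,0,0,0,1],[0,0,-0.3,0,0,0,1],[0,0,-0.35,0,0,0,1],[0,0,-0.35,0,0,0,1],[0,0,-0.35,0,0,0,1]]'
python3 - <<'E'
from h import *
o=ctrl.get_obs();M=R.from_rotvec(o['orientation']).as_matrix();print(o['ee_pos'],o['ft_force'],o['width'])
print('shift units',M.T@(np.array([565,-311,o['ee_pos'][2]])-o['ee_pos'])/150)
a=np.degrees(np.arctan2(M[1,0],M[0,0]));print('heading',a)
cv2.imwrite('pics/lift.png',ctrl.get_image('scene')[60:300,200:480,::-1])
E
```

```text
t: 5.78
ee_pos: [437.0, 94.1, 214.9]
orientation: [0.054, 3.137, 0.001]
ft_force: [1.0, 0.3, -2.4]
width: 9.8
grasp_force: 30.0
t: 6.4
ee_pos: [435.1, 93.7, 264.3]
orientation: [-0.055, -3.139, 0.001]
ft_force: [-0.0, 0.1, -0.8]
width: 10.1
grasp_force: 30.0
[435.09786478  93.73128414 264.2660075 ] [-0.03163205  0.12320506 -0.80487996] 10.050242759447979
shift units [-9.59273377e-01 -2.66647787e+00 -6.63495277e-04]
heading 178.0081152730439
```

View pics/lift.png

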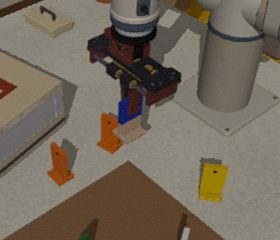

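The tile is held upright (crop 131,118). Now I'll carry it over to the kiln.

```bash
python3 -m inch '[[-0.06,-0.15,0,0,0,0,1],[-0.13,-0.35,0,0,0,0,1],[-0.2,-0.55,0,0,0,0,1],[-0.27,-0.75,0,0,0,0,1],[-0.32,-0.889,0,0,0,0,1]]'
python3 -m inch '[[-0.07,-0.2,0,0,0,0,1],[-0.14,-0.4,0,0,0,0,1],[-0.21,-0.6,0,0,0,0,1],[-0.28,-0.8,0,0,0,0,1],[-0.32,-0.889,0,0,0,0,1]]'
python3 -m inch '[[-0.07,-0.2,0,0,0,-0.06,1],[-0.14,-0.4,0,0,0,-0.12,1],[-0.21,-0.6,0,0,0,-0.18,1],[-0.28,-0.78,0,0,0,-0.25,1],[-0.31,-0.85,0,0,0,-0.3,1],[-0.32,-0.889,0,0,0,-0.329,1],[-0.32,-0.889,0,0,0,-0.329,1],[-0.32,-0.889,0,0,0,-0.329,1],[-0.32,-0.889,0,0,0,-0.329,1]]'
python3 - <<'E'
from h import *
o=ctrl.get_obs();M=R.from_rotvec(o['orientation']).as_matrix();print(o['t'],o['ee_pos'],o['ft_force'],o['width'],M.round(3).tolist(),o['qpos'])
s=[cv2.resize(ctrl.get_image('scene')[30:230,60:260],(400,400)),cv2.resize(ctrl.get_image('top')[50:230,350:530],(400,400))]
cv2.imwrite('pics/port.png',np.hstack(s)[:,:,::-1])
m=mask(ctrl.get_image('scene'),'blue',(60,30,260,230));c=max(cv2.findContours(m,0,1)[0],key=cv2.contourArea)
q=cv2.approxPolyDP(cv2.convexHull(c),2,True)[:,0];print(q.tolist())
E
```

```text
t: 7.08
ee_pos: [479.1, -42.3, 264.6]
orientation: [-0.056, -3.14, -0.0]
ft_force: [0.5, 0.7, -1.1]
width: 9.8
grasp_force: 30.0
t: 7.7
ee_pos: [522.4, -177.2, 264.5]
orientation: [-0.057, -3.14, -0.001]
ft_force: [0.3, 0.1, -0.7]
width: 9.9
grasp_force: 30.0
t: 8.82
ee_pos: [565.7, -310.4, 265.5]
orientation: [-0.351, 3.122, 0.0]
ft_force: [0.5, 0.0, -1.1]
width: 9.9
grasp_force: 30.0
8.825 [ 565.7477839  -310.41177482  265.5371961 ] [ 0.48315733  0.020707   -1.08403349] 9.942981484059235 [[-0.975, -0.222, -0.0], [-0.222, 0.975, 0.0], [-0.0, 0.0, -1.0]] [-5.20295158e-01  4.10434893e-01  1.54444894e+00  6.26353935e-05
  1.18674441e+00 -2.31496071e+00]
[[169, 90], [172, 106], [156, 115], [150, 95], [155, 91]]
```

View pics/port.png

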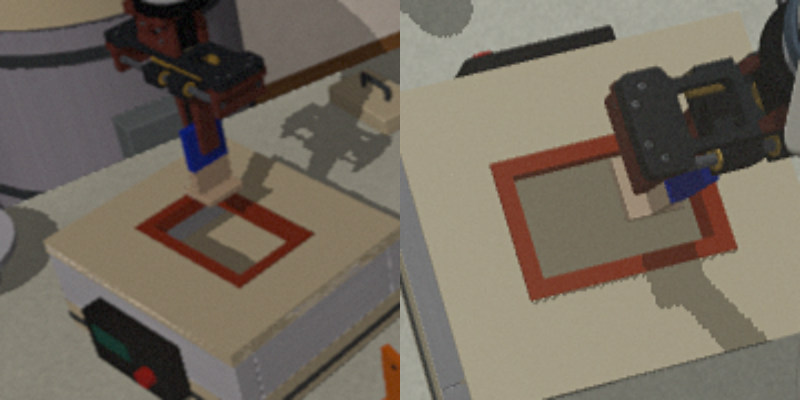

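The tile hangs straight over the port and appears parallel to the rim. I'll lower it to just above the rim and check again.

```bash
python3 -m inch '[[0,0,0.1,0,0,0,1],[0,0,0.2,0,0,0,1],[0,0,0.26,0,0,0,1],[0,0,0.26,0,0,0,1],[0,0,0.26,0,0,0,1]]'
python3 - <<'E'
from h import *
o=ctrl.get_obs();print(o['t'],o['ee_pos'])
I={n:ctrl.get_image(n) for n in('scene','top')}
s=[cv2.resize(I['scene'][80:205,110:235],(500,500),interpolation=2),cv2.resize(I['top'][95:200,385:510],(300,252))]
s[1]=cv2.copyMakeBorder(s[1],0,248,0,0,0); cv2.imwrite('pics/port2.png',np.hstack(s)[:,:,::-1])
# predicted underside corners of the tile in both pictures (crop coordinates), if centred at TCP
M=R.from_rotvec(o['orientation']).as_matrix()
for n,x0,y0,k in(('scene',110,80,4),('top',385,95,2.4)):
    p=ctrl.camera_params(n);f=210/np.tan(np.radians(p['vfov']/2))
    c=np.array([o['ee_pos']+M@[a*25,b*22,59.3] for a in(1,-1) for b in(1,-1)])
    q=R.from_rotvec(p['attitude']).inv().apply(c-p['eye']);u=np.c_[p['cx']-f*q[:,0]/q[:,2],p['cy']+f*q[:,1]/q[:,2]]
    print(n,((u-[x0,y0])*k).round().tolist(),c[0].round(),c[3].round())
E
```

```text
t: 9.6
ee_pos: [566.0, -311.1, 226.6]
orientation: [-0.351, 3.122, -0.0]
ft_force: [-0.2, 0.3, -0.6]
width: 9.8
grasp_force: 30.0
9.6 [ 566.03651183 -311.1302326   226.62574547]
scene [[294.0, 230.0], [243.0, 203.0], [231.0, 273.0], [179.0, 245.0]] [ 537. -295.  167.] [ 595. -327.  167.]
top [[136.0, 146.0], [192.0, 132.0], [117.0, 83.0], [172.0, 70.0]] [ 537. -295.  167.] [ 595. -327.  167.]
```

View pics/port2.png

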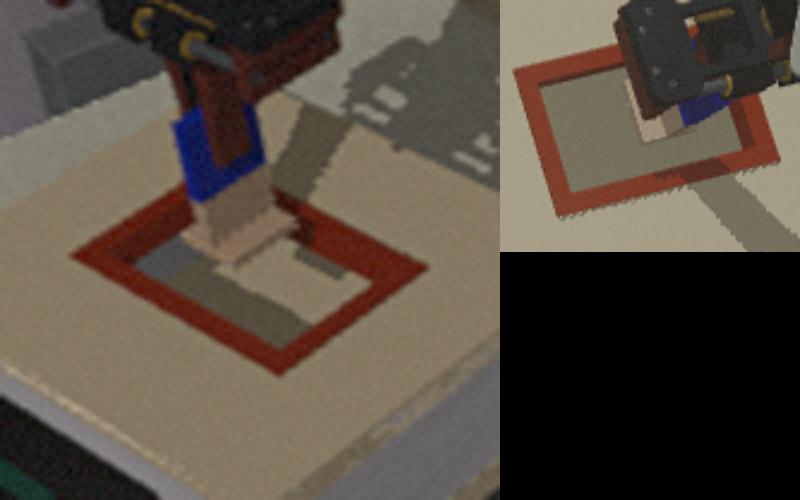

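The foot's underside corners at (235,272), (183,246) and (300,228) match the prediction to within 2 mm, so the tile is centred in the port. I'll lower it slowly.

```bash
python3 -m inch '[[0,0,0.08,0,0,0,1],[0,0,0.16,0,0,0,1],[0,0,0.24,0,0,0,1],[0,0,0.32,0,0,0,1],[0,0,0.4,0,0,0,1],[0,0,0.48,0,0,0,1],[0,0,0.56,0,0,0,1],[0,0,0.64,0,0,0,1],[0,0,0.7,0,0,0,1],[0,0,0.7,0,0,0,1]]'
python3 -m inch '[[0,0,0.01,0,0,0,1],[0,0,0.02,0,0,0,1],[0,0,0.03,0,0,0,1],[0,0,0.035,0,0,0,1],[0,0,0.035,0,0,0,1],[0,0,0.035,0,0,0,1]]'
```

```text
t: 10.95
ee_pos: [565.4, -310.7, 120.5]
orientation: [0.35, -3.121, -0.001]
ft_force: [0.3, 0.7, -1.2]
width: 9.3
grasp_force: 30.0
t: 11.7
ee_pos: [565.9, -311.0, 116.3]
orientation: [-0.351, 3.122, -0.0]
ft_force: [0.1, 0.2, -0.1]
width: 10.0
grasp_force: 30.0
```

```bash
python3 -m inch '[[0,0,0.006,0,0,0,1],[0,0,0.012,0,0,0,1],[0,0,0.012,0,0,0,1],[0,0,0.012,0,0,0,1]]'
python3 -m inch '[[0,0,0.005,0,0,0,1],[0,0,0.005,0,0,0,1],[0,0,0.005,0,0,0,1]]'
```

```text
t: 12.2
ee_pos: [565.8, -310.9, 114.3]
orientation: [0.351, -3.122, -0.0]
ft_force: [1.3, 0.3, -1.3]
width: 9.5
grasp_force: 30.0
t: 12.58
ee_pos: [565.8, -311.0, 114.3]
orientation: [-0.351, 3.122, -0.0]
ft_force: [-2.6, 0.7, 4.4]
width: 9.8
grasp_force: 30.0
```

```bash
python3 -m inch '[[0,0,0.003,0,0,0,1],[0,0,0.003,0,0,0,1],[0,0,0.003,0,0,0,1]]'
```

```text
t: 12.95
ee_pos: [565.8, -311.0, 114.3]
orientation: [-0.351, 3.122, -0.0]
ft_force: [-4.1, 2.1, 9.8]
width: 10.1
grasp_force: 30.0
```

The wrist force shows the tile is on the floor. I'll open partway, then withdraw.

```bash
python3 -m inch '[[0,0,0,0,0,0,0.7],[0,0,0,0,0,0,0.6],[0,0,0,0,0,0,0.5],[0,0,0,0,0,0,0.4],[0,0,0,0,0,0,0.4],[0,0,0,0,0,0,0.4]]'
python3 -m inch '[[0,0,-0.03,0,0,0,0.4],[0,0,-0.1,0,0,0,0.4],[0,0,-0.2,0,0,0,0.4],[0,0,-0.35,0,0,0,0.4],[0,0,-0.5,0,0,0,0.4],[0,0,-0.7,0,0,0,0.4],[0,0,-0.9,0,0,0,0.4],[0,0,-1,0,0,0,0.4],[0,0,-1,0,0,0,0.4]]'
python3 -m inch '[[-0.1,0.2,-0.1,0,0,0,0.4],[-0.1,0.4,-0.2,0,0,0,0.4],[-0.1,0.6,-0.3,0,0,0,0.4],[-0.1,0.8,-0.3,0,0,0,0.4],[-0.1,1,-0.3,0,0,0,0.4],[-0.1,1,-0.3,0,0,0,0.4],[-0.1,1,-0.3,0,0,0,0.4]]'
python3 - <<'E'
from h import *
I={n:ctrl.get_image(n) for n in('scene','top')}
s=[cv2.resize(I['scene'],(400,300)),cv2.resize(I['scene'][105:180,120:220],(400,300))]
cv2.imwrite('pics/end.png',np.hstack(s)[:,:,::-1])
E
```

```text
t: 13.7
ee_pos: [565.8, -310.9, 113.1]
orientation: [-0.351, 3.122, 0.0]
ft_force: [0.7, -0.7, -0.3]
width: 26.6
grasp_force: 0.0
t: 14.82
ee_pos: [566.3, -311.3, 264.7]
orientation: [-0.35, 3.12, -0.003]
ft_force: [-0.1, 0.7, -0.9]
width: 26.6
grasp_force: 0.0
t: 15.7
ee_pos: [547.1, -161.8, 307.5]
orientation: [0.351, -3.121, -0.0]
ft_force: [0.1, -1.3, 0.3]
width: 26.2
grasp_force: 0.0
```

View pics/end.png

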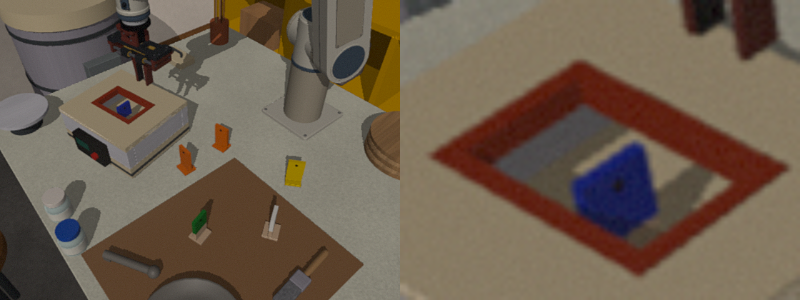

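The blue tile stands upright in the port (crop 615,190). The green and white tiles haven't moved and the gripper is clear, so I'm handing in.

```bash
python3 -c "
from workcell import ctrl
print(ctrl.close_job())"
```

```text
the job is handed in; nothing more can be done
None
```

The blue tile is standing upright on the kiln floor beneath the port, released and with the arm clear. I saw no sign of rim contact, and the green and white tiles are where they started. The job was handed in at about 16 s of the 38 s allowed, and no verdict came back.

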